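# Press a furniture foot together and hold it at four clicks

### The job

Stack the furniture foot on the sliding plate of the lever press: the large plywood disc first, the rubber disc on it and the small steel glide on top, each laid flat and centred on the plate, then slide the plate fully home under the ram. Pull the press lever forward and down from its rest by exactly four clicks of its ratchet (a fifth would crush the rubber) and finish holding it there, because the lever springs back up when let go; do not disturb the tape measure, bit case or screw tray.

Things in the scene. Friction and masses are not known exactly. Their poses are not given: they have to be found in the camera images.
- press: grey bench lever press fixed to the bench, base 310 x 150 mm, head 214 mm high. Origin on the bench under the ram axis; +x runs from its open front to the column behind, +y to its left, z up. Base reaches 210 mm in front of the origin; the head's front is 32 mm in front of it, its underside 122 mm up. Ratchet wheel (120 mm) and lever are on its right side (-y)
- press_slide (a joint): travel of the bare-metal sliding plate along the press's +x, m: 0 fully out at the front, 0.130 fully home against the back stop (plate centre then straight under the ram). Slides with about 3 N of friction
- plate_centre (a point): centre of the sliding plate's flat top (92 x 86 mm, 44 mm above the bench), marked by scribed rings of 64, 52 and 40 mm. It travels with the plate; axes as the press's
- slide_knob (a point): middle of the black upright knob on the front tongue of the sliding plate, 100 mm in front of the plate's centre: 22 mm diameter, from 40 to 74 mm above the bench, this point at 60 mm; free on all sides to grip from above
- lever_angle (a joint): lever angle, rad: 0 at rest (against its stop, pointing forward, 60 degrees above level), grows as it is pulled forward and down; end stop 1.15. The pawl clicks over a tooth every 10 degrees (0.1745): notches at 0, 0.175, 0.349, 0.524, 0.698 (four clicks), 0.873. It does not lock: a spring lifts the lever with 1 to 10 N at the ball, more up each tooth, less past it
- lever_ball (a point): centre of the black ball (32 mm diameter) at the end of the lever's 11 mm bar, 180 mm from the pivot: at rest 321 mm above the bench, 62 mm in front of the ram axis, 115 mm to the press's right; at four clicks 227 mm up and 141 mm in front. The ball can be gripped from above across the press's y, or pushed down
- press_lever: the lever with its hub, bar, ball and ratchet wheel. Origin on its hinge axis (which runs along the press's y), in the plane in which the ball swings: 165 mm above the bench, 28 mm behind the ram axis, 115 mm to the press's right
- press_pad: black round pressure pad (36 mm) under the ram, origin at the centre of its underside: 88.5 mm above the bench with the lever at rest, so about 6 mm above the finished stack. It goes down 2.4 mm a click, meets the stack in the third click and then presses through a spring, with about 15 N at four clicks
- foot_disc: plywood disc, 64 mm diameter, 16 mm thick; goes lowest. Origin at the centre of its underside, z up
- rubber_disc: black rubber disc, 52 mm diameter, 12 mm thick; goes in the middle. Origin at the centre of its underside, z up
- glide_disc: plain steel disc (the glide), 40 mm diameter, 10 mm thick; goes on top. Origin at the centre of its underside, z up
- tape_measure: bystander: yellow tape measure, 61 x 83 x 36 mm, origin under its centre
- bit_case: bystander: flat black bit case, 95 x 130 x 41 mm, origin under its centre
- screw_tray: bystander: small open wooden tray of screws, 70 x 85 x 35 mm, origin under its centre
There are look-alikes about, which are no part of the job. Of the things like the rubber_disc, leave any that is green; of the rest the larger one is meant.

How it is judged:
On the way, in this order (a step that is already met when the one before it is completed fails the run):
1. the plywood disc lies flat and centred on the sliding plate, let go (horizontal distance between foot_disc and plate_centre below 0.007 m and z of foot_disc in the frame of plate_centre between -0.003 and 0.003 m and angle between foot_disc's own z axis and vertical below 0.06 rad and contact force between the fingers and foot_disc below 0.05 N and linear speed of foot_disc below 0.03 m/s), for 0.2 s.
2. the rubber disc lies flat and centred on the plywood disc, let go (horizontal distance between each of foot_disc, rubber_disc and plate_centre below 0.007 m and z of foot_disc in the frame of plate_centre between -0.003 and 0.003 m and angle between each of foot_disc, rubber_disc's own z axis and vertical below 0.06 rad and z of rubber_disc in the frame of plate_centre between 0.013 and 0.019 m and contact force between the fingers and rubber_disc below 0.05 N and linear speed of rubber_disc below 0.03 m/s), for 0.2 s.
3. the steel glide lies flat and centred on the rubber disc, let go (horizontal distance between each of foot_disc, rubber_disc, glide_disc and plate_centre below 0.007 m and z of foot_disc in the frame of plate_centre between -0.003 and 0.003 m and angle between each of foot_disc, rubber_disc, glide_disc's own z axis and vertical below 0.06 rad and z of rubber_disc in the frame of plate_centre between 0.013 and 0.019 m and z of glide_disc in the frame of plate_centre between 0.025 and 0.031 m and contact force between the fingers and glide_disc below 0.05 N and linear speed of glide_disc below 0.03 m/s), for 0.2 s.
4. the plate with the whole stack is fully home under the ram (value of joint press_slide above 0.127 m and horizontal distance between each of foot_disc, rubber_disc, glide_disc and plate_centre below 0.007 m and z of foot_disc in the frame of plate_centre between -0.003 and 0.003 m and angle between each of foot_disc, rubber_disc, glide_disc's own z axis and vertical below 0.06 rad and z of rubber_disc in the frame of plate_centre between 0.013 and 0.019 m and z of glide_disc in the frame of plate_centre between 0.025 and 0.031 m), for 0.2 s.
At the end, for the whole second after the job is handed in: Gripper still holds the lever at rest in its fourth notch (0.637 to 0.759 rad, over 1 N), the pad presses the glide with over 5 N, the plate is within 3 mm of its back stop, and the three discs lie flat on one another in order, each within 7 mm of the plate's centre (all of step 4 and value of joint lever_angle between 0.637 and 0.759 rad and contact force between any of the fingers, the arm and press_lever above 1 N and contact force between press_pad and glide_disc above 5 N and velocity of joint lever_angle between -0.05 and 0.05 rad/s); the arm keeps its last pose, push and grip.
It fails at once if the lever goes over a fifth click (value of joint lever_angle above 0.8 rad).
It fails at once if a bystander (tape measure, bit case, screw tray) is moved by more than 20 mm (distance of any of tape_measure, bit_case, screw_tray from where it was at the start of the episode above 0.02 m).
It also fails if it takes over 72 s, if anything falls off the work surface, if the arm or the gripper's body presses on something with over 40 N, if the wrist force passes 120 N, or if a joint passes its speed limit or range.

### The arm

A 6-joint arm with a two-finger parallel gripper is mounted at the origin on a cart in front of the work surface, level with it; the furniture and walls round the work are solid. World frame = base frame: x ahead of the robot, y to its left, z up, the work surface at z = 0. Lengths are in m, angles in rad, forces in N, time in s.
With the tool pointing down it reaches from about 0.425 to 0.925 m from the base axis. Payload 12.5 kg.
Tool frame: the origin (TCP) lies midway between the tips of the shut fingers; the grasp point (between the pads) lies 19 mm behind it (robot.tcp_to_grasp is the distance from the TCP to the grasp point, in m); z points along the fingers, y is the line along which they close (so a half turn about z gives the same grasp; the last joint's range is limited). The gripper opens to 85 mm and grips with 20 to 120 N. Pads are 22 mm wide; open, the fingers measure 114 mm over their backs; the gripper's body (76 mm by 85 mm) begins 54 mm behind the grasp point. The pads swing forward as they close: fully open they stand 13 mm farther back than shut.
Start: joints at [-1.387, 0.491, 1.559, -0, 1.092, -0.106], TCP at [0.179, -0.599, 0.231] pointing down, gripper open.
Joint ranges: [-3.1, 3.1], [-0.84, 2.19], [0.05, 2.79], [-1.13, 4.28], [0.06, 2.93], [-2.69, 2.69]. Speed limits (rad/s): [2.22, 2.22, 2.79, 3.14, 3.14, 3.14].

### API

Orientations are given as a unit quaternion [w, x, y, z].
In Python, from bench import robot gives the robot as it stands.
- The arm moves only by the tool apply_moves, never from a script. Its argument "steps" is a list that holds one entry, the list of rows, each a list of 7 numbers: the opening, from 0 (shut) to 1 (fully open), then the shift along the world's x, y, z in cm, then the turn, a rotation vector about the world's x, y, z in rad. In form: [[[jaw, tx, ty, tz, wx, wy, wz], ...]]. A call has exactly 8 rows; each row shifts and turns the commanded pose from where the row before left it; what a row does not reach is not made up. A row lasts 1/10 s, in which the tool goes at most 50 mm and 8.59 degrees, less where a joint would pass 70% of its speed; a pose out of reach is approached as far as the arm can. A call with a gripper value outside its range is refused whole. The fingers move at their own pace and stop on an object; "squeeze" is the grip in N (left out, the last holds). Time passes only in rows, so rows that do not move let the fingers close, or fill a call up. It gives the time, the measured TCP pose, the force, the opening and the grip force at its end, in the units of the state.
- robot.observe(): the state, without advancing time (a new reading comes with each control period).
- robot.get_image(name): name is "scene" or "top" or "wrist"; returns a dict with "image" (400x640x3 uint8, blue, green, red), "z_map" (400x640 float32, m along the optical axis (not along the pixel's ray), 0 where there is no reading), "intrinsics" (3x3 intrinsics, pixels), "pose" (4x4, takes a point from camera to world coordinates). Camera axes: x right, y up, looking along -z (the intrinsics and any distortion apply to the point x, -y, -z); pixel columns grow to the right and rows downward; lengths in m; the calibration is good to about 2 mm. The wrist camera is an equidistant fisheye: a pixel r from the principal point sees the ray r / f radians off the axis. A picture is of the moment at which its call begins.
- robot.hand_in(): hands the job in; it is judged then, once.
Trained networks look in a picture, given as the dict that the camera call returned (one of the last four; its "shot" number tells which), for a name from the list of things; names that differ only in an ending like _2 or _b are one class to them, and where a whole thing is asked for, a point or a joint stands for the part that bears it (a point fixed in the world has none). Each returns a list of dicts, best first, with "p" (0 to 1); they miss things now and then, are a little off and sometimes report something else, mostly with a low value. They report only what shows in the picture. A call takes as long as a camera call. They do not tell look-alikes from the thing itself.
- robot.find_in(picture, thing): "uv" ([column, row] in pixels, amid what is visible of it).
The state is a dict: "time_s": time; "joints": joint angles; "joint_vel": joint speeds; "tau": joint torques, N m; "tool_pos": TCP position; "orientation": TCP orientation; "ft_force": force on the tool from outside, world axes, zero at the start; "moment": the same for the moment, N m; "gripper_width": finger opening in m; "grasp_force": force on a finger pad.
Only numpy, scipy, OpenCV 4.12 (cv2) and the standard library are available. Lean on these libraries where they do the work, as an engineer would, in place of code of your own. Each camera call takes 0.05 s, during which the arm holds its last target. There are 200 camera calls.

## Working session

There is one attempt and no reset: what is moved stays moved. The work goes in short steps, Python scripts to look and compute and a tool call to move; the robot and the scene stay as the last step left them, time stands still between calls to the robot, and variables do not carry over. Pictures are saved under pics/ and viewed, at most 10 in all, crops included, and the job is handed in when it is done.

Besides the shell and the picture viewer there is one more tool, called after "Emit:" by a JSON object that holds its "api" and its "payload". apply_moves: Moves the arm, as the interface text tells. Its arguments: {"type":"object","properties":{"steps":{"type":"array"},"squeeze":{"type":"number"}},"required":["steps"]}

```bash
mkdir -p pics; ls
cat > h.py <<'E'
import numpy as np, cv2
from bench import robot
def world(p,u,v,z=None):
    K=p["intrinsics"];T=p["pose"]
    d=float(p["z_map"][int(round(v)),int(round(u))]) if z is None else z
    c=np.array([(u-K[0,2])/K[0,0]*d,-(v-K[1,2])/K[1,1]*d,-d,1])
    return (T@c)[:3]
def cloud(p):
    K=p["intrinsics"];T=p["pose"];d=p["z_map"].astype(float)
    v,u=np.indices(d.shape)
    P=np.stack([(u-K[0,2])/K[0,0]*d,-(v-K[1,2])/K[1,1]*d,-d],-1)
    W=P@T[:3,:3].T+T[:3,3]; W[d==0]=np.nan
    return W
def plane(p,u,v,z):  # pixel ray hit with height z
    K=p["intrinsics"];T=p["pose"]
    r=T[:3,:3]@np.array([(u-K[0,2])/K[0,0],-(v-K[1,2])/K[1,1],-1]);o=T[:3,3]
    return o+r*(z-o[2])/r[2]
def proj(p,X):
    K=p["intrinsics"];T=p["pose"];c=T[:3,:3].T@(np.array(X)-T[:3,3])
    return K[0,0]*c[0]/-c[2]+K[0,2],K[1,1]*-c[1]/-c[2]+K[1,2]
E
python3 - <<'E'
from h import *
np.set_printoptions(precision=4,suppress=True)
for n in ("top","scene"):
    p=robot.get_image(n);cv2.imwrite(f"pics/{n}1.png",p["image"])
    print(n,p["intrinsics"].tolist(),p["pose"])
    for t in ["press","plate_centre","slide_knob","lever_ball","press_pad","foot_disc","rubber_disc","glide_disc","tape_measure","bit_case","screw_tray"]:
        for f in robot.find_in(p,t)[:4]:
            u,v=f["uv"]; print(t,np.round([u,v],0),round(f["p"],2),world(p,u,v))
E
```

```text
pics
top [[447.18377707770713, 0.0, 313.80315388717713], [0.0, 447.18377707770713, 200.8405009372146], [0.0, 0.0, 1.0]] [[-0.0288  0.998  -0.057   0.4955]
 [-0.9996 -0.0286  0.0054  0.0146]
 [ 0.0038  0.0572  0.9984  1.7231]
 [ 0.      0.      0.      1.    ]]
press [342. 179.] 0.82 [ 0.6745 -0.1059  0.0232]
plate_centre [336. 205.] 0.64 [ 0.5737 -0.0782  0.0453]
slide_knob [336. 207.] 0.56 [ 0.5655 -0.0777  0.0344]
lever_ball [374. 162.] 0.93 [ 0.7131 -0.2081  0.1703]
press_pad [332. 206.] 0.71 [ 0.5697 -0.0639  0.0422]
foot_disc [250. 202.] 0.74 [0.5939 0.249  0.0117]
foot_disc [373. 164.] 0.71 [ 0.7058 -0.2055  0.1724]
rubber_disc [272. 259.] 0.7 [0.3769 0.1713 0.0088]
rubber_disc [231. 242.] 0.47 [0.4455 0.3256 0.0078]
glide_disc [263. 230.] 0.59 [0.4889 0.203  0.0093]
tape_measure [199. 197.] 0.78 [0.6174 0.4398 0.0352]
bit_case [422. 179.] 0.58 [ 0.6624 -0.4058  0.0429]
screw_tray [259. 162.] 0.92 [0.7486 0.2101 0.0173]
scene [[436.80955148961425, 0.0, 312.73721099329646], [0.0, 436.80955148961425, 199.97047770724564], [0.0, 0.0, 1.0]] [[-0.6269  0.4959 -0.6009 -0.2332]
 [-0.779  -0.3873  0.4931  0.65  ]
 [ 0.0118  0.7772  0.6291  1.021 ]
 [ 0.      0.      0.      1.    ]]
press [314. 199.] 0.92 [ 0.7275 -0.1424  0.0159]
plate_centre [331. 223.] 0.73 [ 0.5663 -0.0852  0.044 ]
slide_knob [333. 226.] 0.66 [ 0.5536 -0.0827  0.0419]
lever_ball [331. 160.] 0.86 [ 0.7077 -0.2006  0.1738]
press_pad [312. 190.] 0.45 [ 0.6926 -0.1054  0.0979]
rubber_disc [250. 314.] 0.82 [0.445  0.3103 0.0106]
rubber_disc [302. 303.] 0.7 [0.3872 0.1749 0.011 ]
rubber_disc [284. 323.] 0.59 [0.3665 0.2541 0.0105]
glide_disc [276. 288.] 0.42 [0.479  0.2006 0.0115]
bit_case [380. 177.] 0.81 [ 0.652  -0.4086  0.0432]
bit_case [334. 227.] 0.7 [ 0.5453 -0.0819  0.0448]
bit_case [223. 236.] 0.56 [0.7511 0.2188 0.0278]
screw_tray [224. 236.] 0.79 [0.766  0.2099 0.0104]
```

Run:
```python
import cv2
a=cv2.imread("pics/top1.png")[110:290,170:450];cv2.imwrite("pics/top1c.png",cv2.resize(a,None,fx=2.85,fy=2.85,interpolation=cv2.INTER_CUBIC))
a=cv2.imread("pics/scene1.png")[110:350,170:430];cv2.imwrite("pics/scene1c.png",cv2.resize(a,None,fx=2.5,fy=2.5,interpolation=cv2.INTER_CUBIC))
```

```text
(no output)
```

View pics/top1c.png

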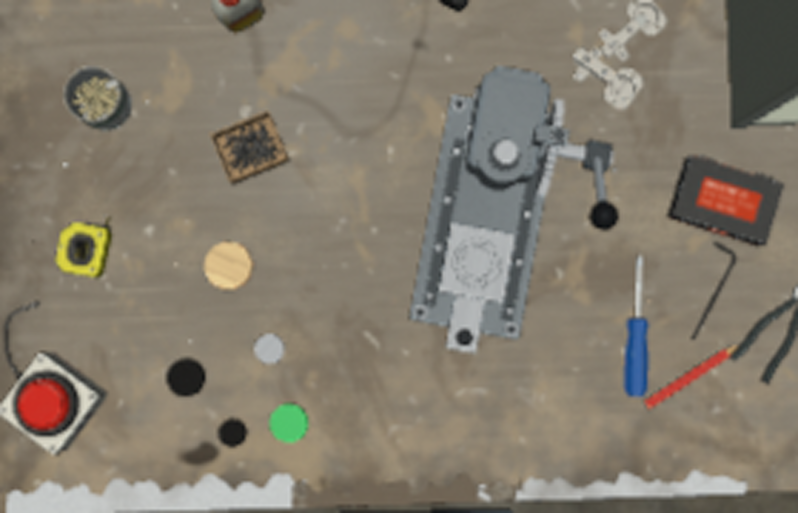

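View pics/scene1c.png

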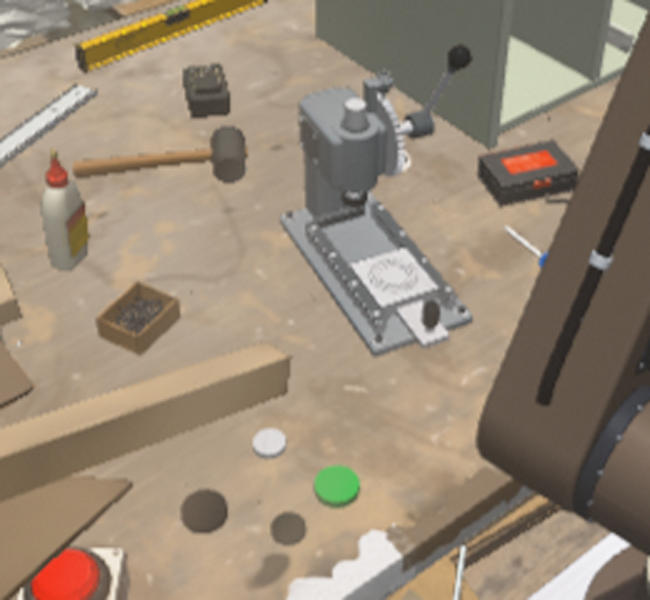

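The top crop shows the plywood disc at (228,265), glide at (269,348), large black disc at (186,377), small black disc at (232,432) and green disc at (288,423). The plate rings are at (476,262), the knob at (464,337) and the ball at (603,215). Candidates for the rubber disc are those two black discs and the green one. I choose the large black one, which is about (235,242) in the full image.

```bash
cat > m.py <<'E'
from h import *
np.set_printoptions(precision=4,suppress=True)
def blob(p,u,v,tol=28,r=30):
    im=cv2.GaussianBlur(p["image"],(3,3),0);mask=np.zeros((402,642),np.uint8)
    cv2.floodFill(im.copy(),mask,(int(u),int(v)),0,(tol,)*3,(tol,)*3,4|cv2.FLOODFILL_MASK_ONLY|cv2.FLOODFILL_FIXED_RANGE|(255<<8))
    m=mask[1:-1,1:-1];c=max(cv2.findContours(m,cv2.RETR_EXTERNAL,cv2.CHAIN_APPROX_NONE)[0],key=cv2.contourArea)
    M=cv2.moments(c);a=cv2.contourArea(c)
    return M["m10"]/M["m00"],M["m01"]/M["m00"],cv2.minAreaRect(c)
E
python3 - <<'E'
from m import *
t=robot.get_image("top");s=robot.get_image("scene")
f=2.85;g=2.5
T={"foot":((228,265),.016,None),"rubber":((186,377),.012,(204,511)),"small":((232,432),.012,(288,528)),"green":((288,423),.012,(337,486)),"glide":((269,348),.010,(269,441)),"knob":((464,337),.074,(431,314)),"ball":((603,215),.321,(459,57))}
for n,(a,z,b) in T.items():
    u,v,r=blob(t,170+a[0]/f,110+a[1]/f,40)
    P=plane(t,u,v,z);print(n,"top",round(u,1),round(v,1),P,"size",np.array(r[1])*(1.723-z)/447)
    if b:
        u,v,r=blob(s,170+b[0]/g,110+b[1]/g,40);Q=plane(s,u,v,z)
        # triangulate
        o1,o2=t["pose"][:3,3],s["pose"][:3,3];d1=P-o1;d2=Q-o2
        k=np.linalg.lstsq(np.stack([d1,-d2],1),o2-o1,rcond=None)[0]
        X,Y=o1+k[0]*d1,o2+k[1]*d2
        print("   scene",round(u,1),round(v,1),Q,"tri",(X+Y)/2,"gap",np.linalg.norm(X-Y))
W=cloud(t)
# plate & base: heights
H=W[...,2]; reg=(W[...,0]>.4)&(W[...,0]<.9)&(W[...,1]>-.2)&(W[...,1]<.05)
head=reg&(H>.19);print("head mean",W[head].mean(0),head.sum())
pl=reg&(H>.036)&(H<.052)&(t["image"].min(2)>165)
print("plate",W[pl].mean(0),cv2.minAreaRect(W[pl][:,:2].astype(np.float32)))
b=reg&(H>.006)
hull=cv2.minAreaRect(W[reg&(H>.01)&(H<.034)][:,:2].astype(np.float32));print("base",hull)
# obstacles higher than 60mm between discs and press
tall=(H>.06);import collections
for y in np.arange(-.5,.55,.1):
    for x in np.arange(.3,.9,.1):
        m=tall&(abs(W[...,0]-x)<.05)&(abs(W[...,1]-y)<.05)
        if m.sum()>3: print("tall %.1f %.1f max %.3f n%d"%(x,y,H[m].max(),m.sum()))
o=robot.observe();print(o["tool_pos"],o["orientation"],o["time_s"])
w=robot.get_image("wrist");print(w["intrinsics"],w["pose"])
E
```

```text
foot top 249.4 202.6 [0.5933 0.2514 0.016 ] size [0.0573 0.0573]
rubber top 234.9 242.0 [0.4447 0.3102 0.012 ] size [0.0433 0.0487]
   scene 251.5 314.2 [0.4433 0.308  0.012 ] tri [0.444  0.3091 0.0123] gap 0.002590034405882034
small top 251.1 261.3 [0.3698 0.2502 0.012 ] size [0.0306 0.0306]
   scene 284.7 321.0 [0.368  0.2491 0.012 ] tri [0.3691 0.2495 0.0112] gap 0.0020549637299118436
green top 270.8 258.0 [0.3801 0.1752 0.012 ] size [0.0459 0.0498]
   scene 304.3 303.2 [0.3821 0.1702 0.012 ] tri [0.3796 0.1737 0.0175] gap 0.0025558857688135037
glide top 263.9 232.1 [0.4794 0.1992 0.01  ] size [0.0379 0.0379]
   scene 277.2 286.1 [0.482  0.1939 0.01  ] tri [0.4786 0.1975 0.0159] gap 0.0025703425143132506
knob top 332.5 228.0 [ 0.4876 -0.0603  0.074 ] size [0.0148 0.0111]
   scene 342.3 234.9 [ 0.4782 -0.0562  0.074 ] tri [ 0.4864 -0.0619  0.0646] gap 0.003411166274250298
ball top 381.4 185.3 [ 0.6186 -0.2073  0.321 ] size [0.0266 0.0266]
   scene 353.2 132.9 [ 0.6187 -0.2099  0.321 ] tri [ 0.6179 -0.2078  0.3221] gap 0.0018408383333656313
head mean [ 0.7359 -0.1215  0.2182] 1098
p
[... 576 characters left out ...]
-0.1 max 0.259 n578
tall 0.8 -0.1 max 0.221 n362
tall 0.3 -0.0 max 0.528 n531
tall 0.3 0.1 max 0.236 n11
tall 0.9 0.2 max 0.195 n215
tall 0.4 0.4 max 0.073 n43
tall 0.8 0.4 max 0.095 n86
tall 0.9 0.4 max 0.085 n15
tall 0.3 0.5 max 0.571 n481
tall 0.4 0.5 max 0.539 n516
tall 0.5 0.5 max 0.533 n370
tall 0.6 0.5 max 0.482 n62
tall 0.7 0.5 max 0.528 n993
tall 0.8 0.5 max 0.532 n486
tall 0.9 0.5 max 0.568 n399
[ 0.1786 -0.599   0.2314] [0.0001 0.9895 0.1444 0.    ] 1.3
[[309.7069   0.     311.9447]
 [  0.     309.7069 200.4322]
 [  0.       0.       1.    ]] [[ 0.2863  0.9189  0.2716  0.2485]
 [-0.9581  0.2742  0.0824 -0.5771]
 [ 0.0012 -0.2838  0.9589  0.3752]
 [ 0.      0.      0.      1.    ]]
```

The heights fit: rubber triangulates to 12 mm and the ball to 322 mm. The large black disc is the target. Now I move over the plate with the wrist camera.

Emit:
{"api": "apply_moves", "payload": {"steps": [[[1, 2.0, 3.4, 1.5, 0, 0, 0.065], [1, 2.1, 3.4, 1.5, 0, 0, 0.065], [1, 2.1, 3.4, 1.5, 0, 0, 0.065], [1, 2.1, 3.4, 1.5, 0, 0, 0.065], [1, 2.1, 3.4, 1.5, 0, 0, 0.065], [1, 2.1, 3.4, 1.5, 0, 0, 0.065], [1, 2.1, 3.4, 1.5, 0, 0, 0.065], [1, 2.1, 3.4, 1.5, 0, 0, 0.065]]]}}

```text
time_s: 2.15
tool_pos: [0.3461, -0.3254, 0.3521]
orientation: [0.0, 0.919, 0.395, 0.0]
ft_force: [-1.0, -0.4, 0.4]
gripper_width: 0.0855
grasp_force: 0.0
```

Emit:
{"api": "apply_moves", "payload": {"steps": [[[1, 2.1, 3.4, 0.8, 0, 0, 0.065], [1, 2.1, 3.4, 0.8, 0, 0, 0.065], [1, 2.1, 3.4, 0.8, 0, 0, 0.065], [1, 2.1, 3.4, 0.8, 0, 0, 0.065], [1, 2.1, 3.4, 0.8, 0, 0, 0.065], [1, 2.1, 3.4, 0.8, 0, 0, 0.065], [1, 2.1, 3.4, 0.8, 0, 0, 0.065], [1, 2.1, 3.4, 0.8, 0, 0, 0.065]]]}}

```text
time_s: 2.95
tool_pos: [0.5142, -0.0533, 0.4159]
orientation: [0.0, 0.786, 0.618, 0.0]
ft_force: [0.7, -0.1, 0.2]
gripper_width: 0.0855
grasp_force: 0.0
```

```bash
cat >> m.py <<'E'
def wray(p,u,v):
    K=p["intrinsics"];T=p["pose"];d=np.array([u-K[0,2],v-K[1,2]]);r=np.linalg.norm(d);th=r/K[0,0]
    e=d/max(r,1e-9)*np.sin(th);return T[:3,3],T[:3,:3]@np.array([e[0],-e[1],-np.cos(th)])
def wplane(p,u,v,z):
    o,r=wray(p,u,v);return o+r*(z-o[2])/r[2]
def wproj(p,X):
    K=p["intrinsics"];T=p["pose"];c=T[:3,:3].T@(np.array(X)-T[:3,3]);c[1:]*=-1
    th=np.arctan2(np.hypot(c[0],c[1]),c[2]);n=np.hypot(c[0],c[1])
    return K[0,2]+K[0,0]*th*c[0]/n,K[1,2]+K[1,1]*th*c[1]/n
def rect(p,cx,cy,z,half,yaw=0,s=.0005):  # orthophoto of the plane z
    n=int(2*half/s);a=(np.arange(n)-n/2)*s;c,sn=np.cos(yaw),np.sin(yaw)
    mp=np.zeros((n,n,2),np.float32)
    for i in range(n):
        for j in range(n):
            lx,ly=-a[i],-a[j]
            mp[i,j]=wproj(p,(cx+c*lx-sn*ly,cy+sn*lx+c*ly,z))
    return cv2.remap(p["image"],mp[...,0],mp[...,1],cv2.INTER_CUBIC)
E
python3 - <<'E'
from m import *
o=robot.observe();print(o["tool_pos"],o["orientation"],o["time_s"],o["joints"])
w=robot.get_image("wrist");np.save("w1.npy",w,allow_pickle=True);cv2.imwrite("pics/w1.png",w["image"])
cv2.imwrite("pics/r1.png",rect(w,.58,-.08,.044,.15))
E
```

```text
[ 0.5142 -0.0533  0.4159] [0.0002 0.7861 0.6181 0.0002] 2.95 [-0.2312  0.1921  1.5227 -0.      1.4262  0.0071]
```

View pics/r1.png

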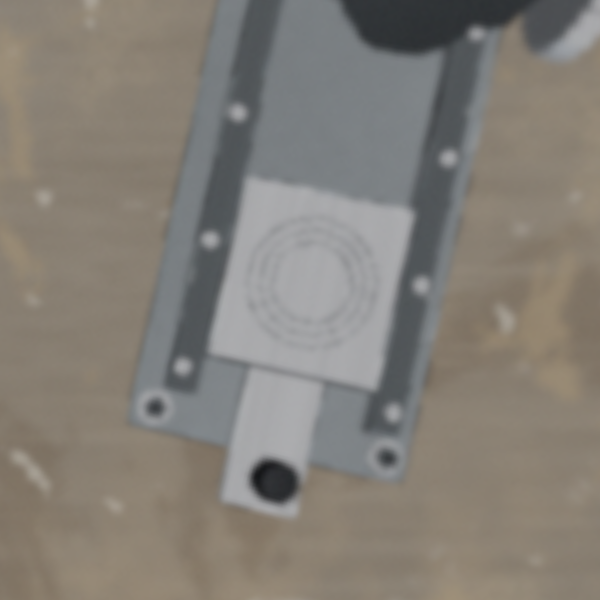

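The orthophoto shows the plate centred at (313,282), which is world (0.589, -0.086), with yaw about -0.206. The knob is at (275,481). Next, over the discs.

Emit:
{"api": "apply_moves", "payload": {"steps": [[[1, -0.2, 3.4, -1.4, 0, 0, 0.004], [1, -0.2, 3.4, -1.4, 0, 0, 0.004], [1, -0.2, 3.4, -1.4, 0, 0, 0.004], [1, -0.2, 3.4, -1.4, 0, 0, 0.004], [1, 0, 3.4, -1.4, 0, 0, 0.004], [1, 0, 3.4, -1.4, 0, 0, 0.004], [1, 0, 3.4, -1.4, 0, 0, 0.004], [1, 0, 3.4, -1.4, 0, 0, 0.004]]]}}

```text
time_s: 3.8
tool_pos: [0.5054, 0.2184, 0.3029]
orientation: [0.0, 0.777, 0.63, 0.0]
ft_force: [0.8, -0.2, -0.7]
gripper_width: 0.0853
grasp_force: 0.0
```

Run:
```python
from m import *
import time
o=robot.observe();print(o["tool_pos"],o["time_s"],o["joints"])
w=robot.get_image("wrist");np.save("w2.npy",w,allow_pickle=True)
for n,c,z in [("foot",(.593,.251),.016),("rubber",(.445,.310),.012),("glide",(.48,.198),.010)]:
    u,v=wproj(w,(*c,z));a,b,r=blob(w,u,v,35);P=wplane(w,a,b,z);print(n,(u,v),(a,b),P,"size",r[1])
cv2.imwrite("pics/r2.png",rect(w,.50,.23,.012,.15))
# refine ring/plate: plate mask in view 1
w1=np.load("w1.npy",allow_pickle=True).item()
u,v=wproj(w1,(.589,-.10,.044));
for tol in (20,30):
    a,b,r=blob(w1,*wproj(w1,(.62,-.085,.044)),tol);print("plate",wplane(w1,a,b,.044),r)
```

```text
[0.5054 0.2184 0.3029] 3.8 [ 0.2879  0.3168  1.6442 -0.0001  1.1801  0.4969]
foot (np.float64(367.77187948604194), np.float64(128.645614590836)) (370.5606307775965, 130.5643284393692) [0.5964 0.2476 0.016 ] size (44.27414321899414, 44.27414321899414)
rubber (np.float64(255.37681471751463), np.float64(109.42763462726428)) (258.48808172531216, 110.24101399924328) [0.4491 0.3078 0.012 ] size (33.0, 33.0)
glide (np.float64(296.9492453890818), np.float64(179.85691425847534)) (299.3233785822021, 181.2711915535445) [0.4829 0.1952 0.01  ] size (26.0, 27.0)
plate [ 0.5723 -0.0805  0.044 ] ((337.5, 163.5), (49.0, 95.0), 90.0)
plate [ 0.5716 -0.0805  0.044 ] ((337.5, 163.0), (50.0, 97.0), 90.0)
```

View pics/r2.png

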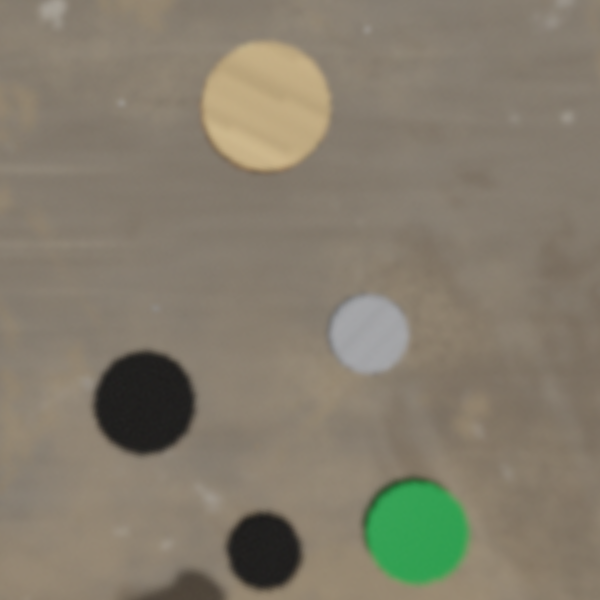

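The picture shows the plywood disc at (267,106), the glide at (370,333), the large black disc at (144,402), the small black one at (264,550) and the green one at (416,531). All four positions agree with the top view to within 4 mm. I'll approach the plywood disc.

Emit:
{"api": "apply_moves", "payload": {"steps": [[[1, 1.1, 0.4, -2.3, 0, 0, 0], [1, 1.1, 0.4, -2.3, 0, 0, 0], [1, 1.2, 0.4, -2.3, 0, 0, 0], [1, 1.2, 0.4, -2.3, 0, 0, 0], [1, 1.2, 0.4, -2.3, 0, 0, 0], [1, 1.2, 0.4, -2.3, 0, 0, 0], [1, 1.1, 0.3, -2.3, 0, 0, 0], [1, 1.0, 0.2, -2.2, 0, 0, 0]]]}}

```text
time_s: 4.65
tool_pos: [0.5971, 0.2461, 0.1192]
orientation: [0.0, 0.777, 0.629, -0.0]
ft_force: [0.3, -0.8, -0.3]
gripper_width: 0.0851
grasp_force: 0.0
```

```bash
cat > d.py <<'E'
from m import *
import sys
N={"foot":((.5965,.2475),.016),"rubber":((.449,.308),.012),"glide":((.483,.195),.010)}
o=robot.observe();print(o["tool_pos"],o["time_s"])
w=robot.get_image("wrist")
for k in sys.argv[1:]:
    c,z=N[k];u,v=wproj(w,(*c,z));a,b,r=blob(w,u,v,35);P=wplane(w,a,b,z);print(k,(u,v),(a,b),P,"d",P-o["tool_pos"],"size",r[1])
E
python3 d.py foot
```

```text
[0.5971 0.2461 0.1192] 4.65
foot (np.float64(310.1566306520523), np.float64(199.17582652790475)) (309.76176071359316, 198.38029862323054) [0.5963 0.2482 0.016 ] d [-0.0008  0.0021 -0.1032] size (72.0, 76.0)
```

Emit:
{"api": "apply_moves", "payload": {"steps": [[[1, 0, 0.1, -2.5, 0, 0, 0], [1, -0.1, 0.1, -2.5, 0, 0, 0], [1, 0, 0, -2.5, 0, 0, 0], [1, 0, 0, -2.0, 0, 0, 0], [1, 0, 0, -1.5, 0, 0, 0], [1, 0, 0, -0.7, 0, 0, 0], [1, 0, 0, -0.3, 0, 0, 0], [1, 0, 0, 0, 0, 0, 0]]]}}

```text
time_s: 5.5
tool_pos: [0.5958, 0.2481, 0.0007]
orientation: [0.0, 0.777, 0.63, 0.0]
ft_force: [-0.3, -0.9, 0.3]
gripper_width: 0.0856
grasp_force: 0.0
```

Emit:
{"api": "apply_moves", "payload": {"squeeze": 30, "steps": [[[0.5, 0, 0, 0, 0, 0, 0], [0.5, 0, 0, 0, 0, 0, 0], [0.5, 0, 0, 0, 0, 0, 0], [0.5, 0, 0, 0, 0, 0, 0], [0.5, 0, 0, 0, 0, 0, 0], [0.5, 0, 0, 0, 0, 0, 0], [0.5, 0, 0, 0, 0, 0, 0], [0.5, 0, 0, 0, 0, 0, 0]]]}}

```text
time_s: 6.3
tool_pos: [0.596, 0.2482, 0.0015]
orientation: [0.0, 0.777, 0.63, 0.001]
ft_force: [-2.1, -0.9, 6.0]
gripper_width: 0.0624
grasp_force: 32.1
```

Emit:
{"api": "apply_moves", "payload": {"steps": [[[0.5, 0, 0, 2, 0, 0, 0], [0.5, 0, 0, 4, 0, 0, 0], [0.5, 0, -3, 3.5, 0, 0, 0], [0.5, 0, -4, 2, 0, 0, 0], [0.5, 0, -4, 1, 0, 0, 0], [0.5, 0, -4, 0, 0, 0, 0], [0.5, 0, -4, 0, 0, 0, 0], [0.5, 0, -4, 0, 0, 0, 0]]]}}

```text
time_s: 7.1
tool_pos: [0.5955, 0.0165, 0.126]
orientation: [0.0, 0.777, 0.63, 0.0]
ft_force: [0.3, 0.0, -1.1]
gripper_width: 0.0623
grasp_force: 33.3
```

Emit:
{"api": "apply_moves", "payload": {"steps": [[[0.5, -0.1, -3.5, 0, 0, 0, 0], [0.5, -0.1, -3, 0, 0, 0, 0], [0.5, -0.1, -2, 0, 0, 0, 0], [0.5, -0.1, -1, 0, 0, 0, 0], [0.5, -0.1, -1, 0, 0, 0, 0], [0.5, -0.1, 0, 0, 0, 0, 0], [0.5, 0, 0, 0, 0, 0, 0], [0.5, 0, 0, 0, 0, 0, 0]]]}}

```text
time_s: 7.9
tool_pos: [0.5897, -0.0861, 0.1254]
orientation: [0.0, 0.777, 0.63, 0.0]
ft_force: [-0.0, -0.1, -0.1]
gripper_width: 0.0625
grasp_force: 33.3
```

Run:
```python
from m import *
o=robot.observe();print(o["tool_pos"],o["time_s"],o["gripper_width"])
w=robot.get_image("wrist");np.save("w3.npy",w,allow_pickle=True)
cv2.imwrite("pics/r3.png",np.hstack([cv2.resize(rect(w,.58,-.08,.044,.1),(400,400)),cv2.resize(w["image"][:, 120:520],(400,400))]))
t=robot.get_image("top");print(plane(t,337,201.9,.044))
```

```text
[ 0.5897 -0.0861  0.1254] 7.9 0.06245320247888741
[ 0.5849 -0.0816  0.044 ]
```

View pics/r3.png

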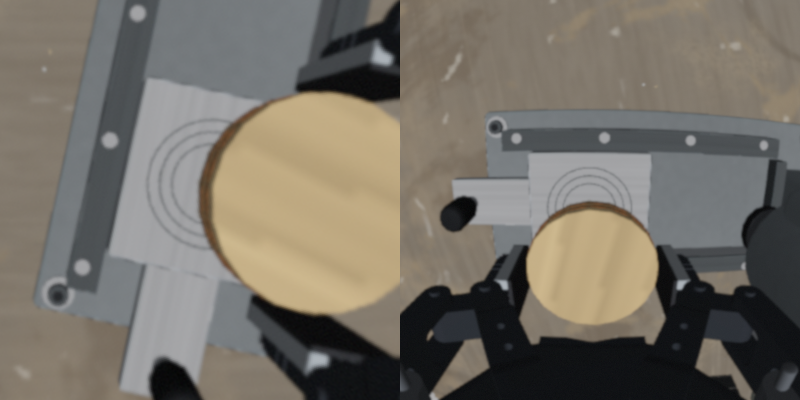

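In the left panel the outer ring has its left edge at (148,185), top at (205,119) and bottom at (205,247). That puts the centre at (0.5885, -0.086), which confirms the plate position. I'll lower the disc.

Emit:
{"api": "apply_moves", "payload": {"steps": [[[0.5, -0.1, 0, -2, 0, 0, 0], [0.5, 0, 0, -2, 0, 0, 0], [0.5, 0, 0, -1.5, 0, 0, 0], [0.5, 0, 0, -1.2, 0, 0, 0], [0.5, 0, 0, -0.7, 0, 0, 0], [0.5, 0, 0, -0.4, 0, 0, 0], [0.5, 0, 0, -0.2, 0, 0, 0], [0.5, 0, 0, 0, 0, 0, 0]]]}}

```text
time_s: 8.8
tool_pos: [0.5889, -0.087, 0.0458]
orientation: [0.0, 0.777, 0.629, 0.0]
ft_force: [-0.2, 0.3, 0.0]
gripper_width: 0.0628
grasp_force: 33.3
```

Just above contact. I'll ease down 0.5 mm, release, and retreat.

Emit:
{"api": "apply_moves", "payload": {"steps": [[[0.5, 0, 0, -0.05, 0, 0, 0], [0.5, 0, 0, 0, 0, 0, 0], [1, 0, 0, 0, 0, 0, 0], [1, 0, 0, 0, 0, 0, 0], [1, 0, 0, 0, 0, 0, 0], [1, 0, 0, 0, 0, 0, 0], [1, 0, 0, 0.5, 0, 0, 0], [1, 0, 0, 1.5, 0, 0, 0]]]}}

```text
time_s: 9.6
tool_pos: [0.588, -0.0868, 0.0642]
orientation: [-0.001, 0.777, 0.629, -0.001]
ft_force: [-0.5, 0.1, 0.8]
gripper_width: 0.0852
grasp_force: 0.0
```

Emit:
{"api": "apply_moves", "payload": {"steps": [[[1, 0, 0, 3, 0, 0, 0], [1, 0, 0, 4, 0, 0, 0], [1, 0, 0, 4, 0, 0, 0], [1, 0, 0, 4, 0, 0, 0], [1, 0, 0, 3, 0, 0, 0], [1, 0, 0, 1, 0, 0, 0], [1, 0, 0, 0, 0, 0, 0], [1, 0, 0, 0, 0, 0, 0]]]}}

```text
time_s: 10.4
tool_pos: [0.5881, -0.0868, 0.2536]
orientation: [-0.001, 0.777, 0.629, -0.0]
ft_force: [0.3, -0.0, -0.9]
gripper_width: 0.0855
grasp_force: 0.0
```

Run:
```python
from m import *
o=robot.observe();print(o["tool_pos"],o["time_s"],o["gripper_width"])
w=robot.get_image("wrist");np.save("w4.npy",w,allow_pickle=True)
u,v=wproj(w,(.589,-.086,.06));a,b,r=blob(w,u,v,35);print((a,b),wplane(w,a,b,.06),r[1])
cv2.imwrite("pics/r4.png",rect(w,.589,-.086,.044,.1))
```

```text
[ 0.5881 -0.0868  0.2536] 10.4 0.08551113529345543
(303.6803532440447, 173.70720500537686) [ 0.5805 -0.0809  0.06  ] (68.0, 131.0)
```

View pics/r4.png

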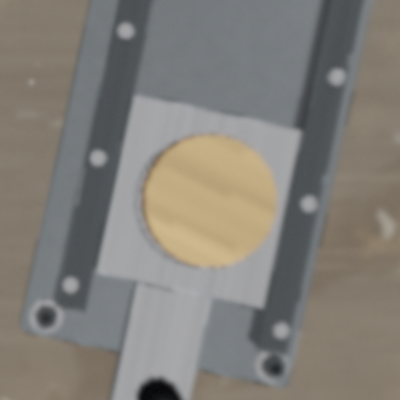

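The disc lies in the rings. Corrected for parallax, it is within about 2 mm of the plate centre. Next is the rubber disc.

Emit:
{"api": "apply_moves", "payload": {"steps": [[[1, -1.2, 3.7, 0, 0, 0, 0], [1, -1.2, 3.8, 0, 0, 0, 0], [1, -1.2, 3.8, 0, 0, 0, 0], [1, -1.2, 3.8, 0, 0, 0, 0], [1, -1.2, 3.8, 0, 0, 0, 0], [1, -1.2, 3.8, 0, 0, 0, 0], [1, -1.2, 3.8, -0.5, 0, 0, 0], [1, -1.2, 3.5, -1, 0, 0, 0]]]}}

```text
time_s: 11.25
tool_pos: [0.4918, 0.2146, 0.2387]
orientation: [-0.0, 0.777, 0.63, -0.001]
ft_force: [1.1, 0.4, 0.2]
gripper_width: 0.0853
grasp_force: 0.0
```

Emit:
{"api": "apply_moves", "payload": {"steps": [[[1, -0.8, 2.5, -2, 0, 0, 0], [1, -0.8, 2.5, -2.5, 0, 0, 0], [1, -0.8, 2.0, -3, 0, 0, 0], [1, -0.8, 1.5, -2.5, 0, 0, 0], [1, -0.7, 1.0, -2, 0, 0, 0], [1, -0.4, 0, -0.5, 0, 0, 0], [1, 0, 0, 0, 0, 0, 0], [1, 0, 0, 0, 0, 0, 0]]]}}

```text
time_s: 12.05
tool_pos: [0.4501, 0.3077, 0.1152]
orientation: [0.0, 0.777, 0.629, 0.0]
ft_force: [-0.4, 0.6, 0.5]
gripper_width: 0.0857
grasp_force: 0.0
```

```bash
python3 - <<'E'
from m import *
w=np.load("w4.npy",allow_pickle=True).item()
im=rect(w,.589,-.086,.06,.06);h=cv2.cvtColor(im,cv2.COLOR_BGR2HSV)
m=((h[...,1]>70)&(h[...,2]>120)).astype(np.uint8);c=max(cv2.findContours(m,0,1)[0],key=cv2.contourArea)
(x,y),r=cv2.minEnclosingCircle(c);print("foot at",.589-(y-120)*.0005,-.086-(x-120)*.0005,r*.0005)
E
python3 d.py rubber
```

```text
foot at 0.5898673667907715 -0.0869011116027832 0.03140264511108398
[0.4501 0.3077 0.1152] 12.05
rubber (np.float64(309.84322081788247), np.float64(200.51022141956102)) (308.6870346440219, 198.680573503169) [0.4484 0.3098 0.012 ] d [-0.0017  0.0021 -0.1032] size (59.0, 59.0)
```

Emit:
{"api": "apply_moves", "payload": {"steps": [[[1, -0.1, 0.1, -2.5, 0, 0, 0], [1, -0.1, 0.1, -2.5, 0, 0, 0], [1, 0, 0, -2.5, 0, 0, 0], [1, 0, 0, -2.0, 0, 0, 0], [1, 0, 0, -1.0, 0, 0, 0], [1, 0, 0, -0.5, 0, 0, 0], [1, 0, 0, -0.2, 0, 0, 0], [0.4, 0, 0, 0, 0, 0, 0]]]}}

```text
time_s: 12.9
tool_pos: [0.448, 0.3101, 0.0035]
orientation: [0.0, 0.777, 0.629, 0.001]
ft_force: [0.7, -0.7, 0.2]
gripper_width: 0.0731
grasp_force: 0.0
```

Emit:
{"api": "apply_moves", "payload": {"squeeze": 25, "steps": [[[0.4, 0, 0, 0, 0, 0, 0], [0.4, 0, 0, 0, 0, 0, 0], [0.4, 0, 0, 0, 0, 0, 0], [0.4, 0, 0, 0, 0, 0, 0], [0.4, 0, 0, 0, 0, 0, 0], [0.4, 0, 0, 0, 0, 0, 0], [0.4, 0, 0, 0, 0, 0, 0], [0.4, 0, 0, 0, 0, 0, 0]]]}}

```text
time_s: 13.7
tool_pos: [0.4479, 0.3102, 0.0038]
orientation: [0.0, 0.777, 0.63, 0.001]
ft_force: [-1.1, -0.7, 7.0]
gripper_width: 0.0504
grasp_force: 24.7
```

Emit:
{"api": "apply_moves", "payload": {"steps": [[[0.4, 0, 0, 2, 0, 0, 0], [0.4, 0, 0, 4, 0, 0, 0], [0.4, 1, -3, 3.5, 0, 0, 0], [0.4, 1.4, -4, 2, 0, 0, 0], [0.4, 1.4, -4, 0.6, 0, 0, 0], [0.4, 1.4, -4, 0, 0, 0, 0], [0.4, 1.4, -4, 0, 0, 0, 0], [0.4, 1.4, -4, 0, 0, 0, 0]]]}}

```text
time_s: 14.5
tool_pos: [0.528, 0.0784, 0.1245]
orientation: [0.0, 0.777, 0.63, 0.0]
ft_force: [1.3, 0.7, -0.0]
gripper_width: 0.0503
grasp_force: 26.2
```

Emit:
{"api": "apply_moves", "payload": {"steps": [[[0.4, 1.4, -4, 0, 0, 0, 0], [0.4, 1.4, -4, 0, 0, 0, 0], [0.4, 1.4, -3.5, 0, 0, 0, 0], [0.4, 1.0, -2.5, 0, 0, 0, 0], [0.4, 0.6, -1.6, 0, 0, 0, 0], [0.4, 0.3, -1, 0, 0, 0, 0], [0.4, 0, 0, 0, 0, 0, 0], [0.4, 0, 0, 0, 0, 0, 0]]]}}

```text
time_s: 15.3
tool_pos: [0.5882, -0.085, 0.1239]
orientation: [-0.0, 0.777, 0.63, -0.0]
ft_force: [0.5, -0.1, 0.3]
gripper_width: 0.0504
grasp_force: 26.2
```

Run:
```python
from m import *
o=robot.observe();print(o["tool_pos"],o["time_s"],o["gripper_width"])
w=robot.get_image("wrist");np.save("w5.npy",w,allow_pickle=True)
tz=o["tool_pos"][2];u,v=wproj(w,(*o["tool_pos"][:2],tz-.004+.012));a,b,r=blob(w,u,v,25);print((u,v),(a,b),wplane(w,a,b,tz+.008)-o["tool_pos"],r[1])
```

```text
[ 0.5882 -0.085   0.1239] 15.3 0.05039835767188591
(np.float64(311.1005791280756), np.float64(264.74195741020515)) (331.4699774587863, 329.2446940502699) [ 0.0024 -0.0435  0.008 ] (240.99118041992188, 490.3802185058594)
```

Emit:
{"api": "apply_moves", "payload": {"steps": [[[0.4, 0.05, -0.1, -2, 0, 0, 0], [0.4, 0, 0, -1.5, 0, 0, 0], [0.4, 0, 0, -1.2, 0, 0, 0], [0.4, 0, 0, -0.7, 0, 0, 0], [0.4, 0, 0, -0.4, 0, 0, 0], [0.4, 0, 0, -0.2, 0, 0, 0], [0.4, 0, 0, 0, 0, 0, 0], [0.4, 0, 0, 0, 0, 0, 0]]]}}

```text
time_s: 16.15
tool_pos: [0.5893, -0.087, 0.0643]
orientation: [0.0, 0.777, 0.629, 0.0]
ft_force: [-0.8, -0.0, -0.5]
gripper_width: 0.0502
grasp_force: 26.3
```

Emit:
{"api": "apply_moves", "payload": {"steps": [[[0.4, 0, 0.05, -0.05, 0, 0, 0], [0.4, 0, 0, 0, 0, 0, 0], [1, 0, 0, 0, 0, 0, 0], [1, 0, 0, 0, 0, 0, 0], [1, 0, 0, 0, 0, 0, 0], [1, 0, 0, 0, 0, 0, 0], [1, 0, 0, 0.5, 0, 0, 0], [1, 0, 0, 1.5, 0, 0, 0]]]}}

```text
time_s: 16.95
tool_pos: [0.5886, -0.0863, 0.0827]
orientation: [-0.001, 0.777, 0.629, -0.001]
ft_force: [0.6, -0.2, 1.2]
gripper_width: 0.0856
grasp_force: 0.0
```

Emit:
{"api": "apply_moves", "payload": {"steps": [[[1, 0, 0, 3, 0, 0, 0], [1, 0, 0, 4, 0, 0, 0], [1, 0, 0, 4, 0, 0, 0], [1, 0, 0, 4, 0, 0, 0], [1, 0, 0, 1.5, 0, 0, 0], [1, 0, 0, 0.5, 0, 0, 0], [1, 0, 0, 0, 0, 0, 0], [1, 0, 0, 0, 0, 0, 0]]]}}

```text
time_s: 17.75
tool_pos: [0.5887, -0.0863, 0.2521]
orientation: [-0.001, 0.777, 0.63, -0.001]
ft_force: [0.0, 0.5, -0.6]
gripper_width: 0.0853
grasp_force: 0.0
```

Run:
```python
from m import *
o=robot.observe();print(o["tool_pos"],o["time_s"],o["gripper_width"])
w=robot.get_image("wrist");np.save("w6.npy",w,allow_pickle=True)
im=rect(w,.589,-.086,.072,.06);m=(im.max(2)<60).astype(np.uint8);c=max(cv2.findContours(m,0,1)[0],key=cv2.contourArea)
(x,y),r=cv2.minEnclosingCircle(c);print("rubber at",.589-(y-120)*.0005,-.086-(x-120)*.0005,r*.0005)
im=rect(w,.589,-.086,.06,.06);h=cv2.cvtColor(im,cv2.COLOR_BGR2HSV)
m=((h[...,1]>70)&(h[...,2]>120)).astype(np.uint8);c=max(cv2.findContours(m,0,1)[0],key=cv2.contourArea)
(x,y),r=cv2.minEnclosingCircle(c);print("foot at",.589-(y-120)*.0005,-.086-(x-120)*.0005,r*.0005)
```

```text
[ 0.5887 -0.0863  0.2521] 17.75 0.08529497248324053
rubber at 0.5897709922790527 -0.08794751739501952 0.02462331771850586
foot at 0.5896489372253417 -0.08645744705200195 0.03127682495117188
```

Emit:
{"api": "apply_moves", "payload": {"steps": [[[1, -1.2, 3.4, 0, 0, 0, 0], [1, -1.4, 3.9, -0.5, 0, 0, 0], [1, -1.4, 3.9, -2, 0, 0, 0], [1, -1.5, 3.9, -2.4, 0, 0, 0], [1, -1.5, 3.9, -2.4, 0, 0, 0], [1, -1.5, 3.9, -2.4, 0, 0, 0], [1, -1.2, 3.2, -2.2, 0, 0, 0], [1, -0.9, 2.0, -1.5, 0, 0, 0]]]}}

```text
time_s: 18.6
tool_pos: [0.4813, 0.1963, 0.117]
orientation: [-0.001, 0.777, 0.63, -0.001]
ft_force: [-0.3, -0.8, 0.1]
gripper_width: 0.0856
grasp_force: 0.0
```

```bash
python3 d.py glide
```

```text
[0.4813 0.1963 0.117 ] 18.6
glide (np.float64(313.90547748867596), np.float64(200.1551830915818)) (313.46958174904944, 199.7953105196451) [0.4827 0.1954 0.01  ] d [ 0.0014 -0.0009 -0.107 ] size (44.0, 45.0)
```

Emit:
{"api": "apply_moves", "payload": {"steps": [[[1, 0.1, -0.1, -2.5, 0, 0, 0], [1, 0, 0, -2.5, 0, 0, 0], [1, 0, 0, -2.5, 0, 0, 0], [1, 0, 0, -2.0, 0, 0, 0], [0.8, 0, 0, -1.2, 0, 0, 0], [0.8, 0, 0, -0.5, 0, 0, 0], [0.7, 0, 0, -0.2, 0, 0, 0], [0.7, 0, 0, 0, 0, 0, 0]]]}}

```text
time_s: 19.45
tool_pos: [0.4843, 0.1935, 0.0057]
orientation: [0.0, 0.777, 0.629, 0.0]
ft_force: [0.3, 0.2, 1.2]
gripper_width: 0.0597
grasp_force: 0.0
```

Emit:
{"api": "apply_moves", "payload": {"squeeze": 25, "steps": [[[0.3, 0, 0, 0, 0, 0, 0], [0.3, 0, 0, 0, 0, 0, 0], [0.3, 0, 0, 0, 0, 0, 0], [0.3, 0, 0, 0, 0, 0, 0], [0.3, 0, 0, 0, 0, 0, 0], [0.3, 0, 0, 0, 0, 0, 0], [0.3, 0, 0, 0, 0, 0, 0], [0.3, 0, 0, 0, 0, 0, 0]]]}}

```text
time_s: 20.25
tool_pos: [0.4844, 0.1936, 0.0063]
orientation: [0.0, 0.777, 0.63, 0.001]
ft_force: [-1.3, 0.3, 7.0]
gripper_width: 0.0376
grasp_force: 24.4
```

The grip is high and 2 mm off in y, so I'll regrip lower and better centred.

Emit:
{"api": "apply_moves", "payload": {"steps": [[[0.6, 0, 0, 0, 0, 0, 0], [0.6, 0, 0, 0, 0, 0, 0], [0.6, 0, 0.15, -0.25, 0, 0, 0], [0.6, 0, 0, 0, 0, 0, 0], [0.3, 0, 0, 0, 0, 0, 0], [0.3, 0, 0, 0, 0, 0, 0], [0.3, 0, 0, 0, 0, 0, 0], [0.3, 0, 0, 0, 0, 0, 0]]]}}

```text
time_s: 21.05
tool_pos: [0.4841, 0.1951, 0.0029]
orientation: [0.0, 0.777, 0.629, 0.0]
ft_force: [-1.0, 0.8, 2.5]
gripper_width: 0.0385
grasp_force: 24.8
```

Emit:
{"api": "apply_moves", "payload": {"steps": [[[0.3, 0, 0, 0, 0, 0, 0], [0.3, 0, 0, 0, 0, 0, 0], [0.3, 0, 0, 1.5, 0, 0, 0], [0.3, 0, 0, 2.5, 0, 0, 0], [0.3, 0, 0, 3.5, 0, 0, 0], [0.3, 0, 0, 3, 0, 0, 0], [0.3, 0, 0, 1.5, 0, 0, 0], [0.3, 0, 0, 0.5, 0, 0, 0]]]}}

```text
time_s: 21.85
tool_pos: [0.4846, 0.1951, 0.1292]
orientation: [0.001, 0.777, 0.629, 0.001]
ft_force: [-0.3, 0.3, -1.2]
gripper_width: 0.0382
grasp_force: 25.4
```

Run:
```python
from m import *
o=robot.observe();print(o["tool_pos"],o["time_s"],o["gripper_width"])
w=robot.get_image("wrist");np.save("w7.npy",w,allow_pickle=True)
T=o["tool_pos"];u,v=wproj(w,(T[0],T[1],T[2]+.006));a,b,r=blob(w,u,v,25);print((u,v),(a,b),wplane(w,a,b,T[2]+.006)-T,r[1])
x,y=int(u),int(v);cv2.imwrite("pics/w7.png",cv2.resize(w["image"][y-100:y+100,x-130:x+130],None,fx=2.5,fy=2.5))
```

```text
[0.4846 0.1951 0.1292] 21.85 0.038180239529576596
(np.float64(311.05690221090964), np.float64(262.8324200358334)) (311.8980629438211, 262.3222824488424) [0.0005 0.0002 0.006 ] (67.0, 74.0)
```

View pics/w7.png

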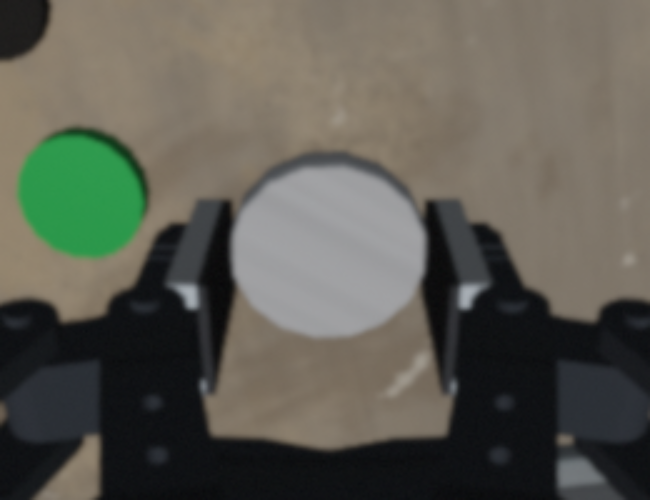

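The glide is centred between the pads at (330,245) and level. I'll carry it to the stack.

Emit:
{"api": "apply_moves", "payload": {"steps": [[[0.3, 1.0, -2.8, 0, 0, 0, 0], [0.3, 1.4, -3.8, 0, 0, 0, 0], [0.3, 1.4, -3.9, 0, 0, 0, 0], [0.3, 1.4, -3.9, 0, 0, 0, 0], [0.3, 1.4, -3.9, 0, 0, 0, 0], [0.3, 1.4, -3.9, 0, 0, 0, 0], [0.3, 1.4, -3.4, 0, 0, 0, 0], [0.3, 1.0, -2.5, 0, 0, 0, 0]]]}}

```text
time_s: 22.7
tool_pos: [0.5883, -0.0882, 0.1261]
orientation: [-0.001, 0.777, 0.629, -0.001]
ft_force: [0.7, 0.5, -1.1]
gripper_width: 0.0383
grasp_force: 25.5
```

Emit:
{"api": "apply_moves", "payload": {"steps": [[[0.3, 0, 0, -1.0, 0, 0, 0], [0.3, 0, 0, -1.5, 0, 0, 0], [0.3, 0, 0, -1.0, 0, 0, 0], [0.3, 0, 0, -0.7, 0, 0, 0], [0.3, 0, 0, -0.5, 0, 0, 0], [0.3, 0, 0, -0.4, 0, 0, 0], [0.3, 0, 0, 0, 0, 0, 0], [0.3, 0, 0, 0, 0, 0, 0]]]}}

```text
time_s: 23.5
tool_pos: [0.5883, -0.0859, 0.0771]
orientation: [0.0, 0.777, 0.63, 0.0]
ft_force: [0.3, -0.3, -0.7]
gripper_width: 0.0382
grasp_force: 25.5
```

Emit:
{"api": "apply_moves", "payload": {"steps": [[[0.3, 0.05, -0.05, -0.12, 0, 0, 0], [0.3, 0, 0, -0.08, 0, 0, 0], [0.3, 0, 0, 0, 0, 0, 0], [0.6, 0, 0, 0, 0, 0, 0], [0.8, 0, 0, 0, 0, 0, 0], [0.8, 0, 0, 0, 0, 0, 0], [0.8, 0, 0, 0.5, 0, 0, 0], [0.8, 0, 0, 1.5, 0, 0, 0]]]}}

```text
time_s: 24.3
tool_pos: [0.5881, -0.0863, 0.0943]
orientation: [-0.001, 0.777, 0.629, -0.001]
ft_force: [-0.5, -0.4, 0.3]
gripper_width: 0.0685
grasp_force: 0.0
```

Emit:
{"api": "apply_moves", "payload": {"steps": [[[0.8, 0, 0, 3, 0, 0, 0], [0.8, 0, 0, 4, 0, 0, 0], [0.8, 0, 0, 4, 0, 0, 0], [0.8, 0, 0, 3, 0, 0, 0], [0.8, -1, 0, 1.5, 0, 0, 0], [0.8, -1, 0, 0.5, 0, 0, 0], [0.8, 0, 0, 0, 0, 0, 0], [0.8, 0, 0, 0, 0, 0, 0]]]}}

```text
time_s: 25.1
tool_pos: [0.5679, -0.0864, 0.2537]
orientation: [-0.001, 0.777, 0.629, -0.0]
ft_force: [0.5, -0.2, 0.1]
gripper_width: 0.0685
grasp_force: 0.0
```

```bash
cat > st.py <<'E'
from m import *
def fit(w,z,f,n,cx=.589,cy=-.086):
    im=rect(w,cx,cy,z,.06);m=f(im).astype(np.uint8);c=max(cv2.findContours(m,0,1)[0],key=cv2.contourArea)
    (x,y),r=cv2.minEnclosingCircle(c);print(n,cx-(y-120)*.0005,cy-(x-120)*.0005,"r",r*.0005)
wood=lambda im:(lambda h:(h[...,1]>70)&(h[...,2]>120))(cv2.cvtColor(im,cv2.COLOR_BGR2HSV))
blk=lambda im:im.max(2)<60
def steel(im):
    d=(blk(im)).astype(np.uint8);c=max(cv2.findContours(d,0,1)[0],key=cv2.contourArea)
    m=np.zeros_like(d);cv2.drawContours(m,[cv2.convexHull(c)],-1,1,-1)
    return cv2.erode(m,np.ones((7,7)))*(im.min(2)>100)
E
python3 - <<'E'
from st import *
o=robot.observe();print(o["tool_pos"],o["time_s"],o["gripper_width"])
w=robot.get_image("wrist");np.save("w8.npy",w,allow_pickle=True)
fit(w,.060,wood,"foot");fit(w,.072,blk,"rubber");fit(w,.082,steel,"glide")
k=rect(w,.491,-.066,.074,.05,s=.00025);cv2.imwrite("pics/r8.png",np.hstack([k,cv2.resize(rect(w,.57,-.08,.072,.1),(400,400))]))
E
```

```text
[ 0.5679 -0.0864  0.2537] 25.1 0.06846602498819501
foot 0.589647159576416 -0.08663128662109375 r 0.031191251754760743
rubber 0.5898258781433106 -0.08796009826660156 r 0.024622840881347658
glide 0.5894999999999999 -0.0865 r 0.020359323501586913
```

View pics/r8.png

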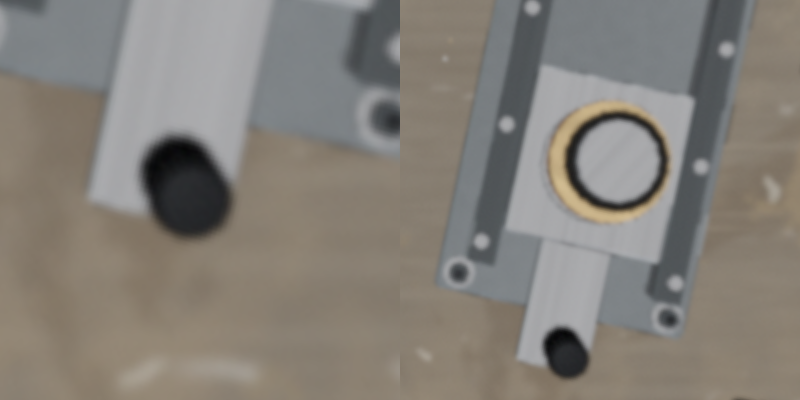

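The stack is centred, with all three discs within 1.5 mm of each other. The knob top is at (190,196) in the left panel, which is world (0.492, -0.064). I'll grip the knob.

Emit:
{"api": "apply_moves", "payload": {"steps": [[[0.6, -2.0, 0.5, 0, 0, 0, 0], [0.6, -3.0, 0.8, -1, 0, 0, 0], [0.6, -2.2, 0.8, -3, 0, 0, 0], [0.6, -0.4, 0, -4, 0, 0, 0], [0.6, 0, 0, -4, 0, 0, 0], [0.6, 0, 0, -4, 0, 0, 0], [0.6, 0, 0, -2.5, 0, 0, 0], [0.6, 0, 0, -1.0, 0, 0, 0]]]}}

```text
time_s: 25.95
tool_pos: [0.4914, -0.0651, 0.0568]
orientation: [-0.002, 0.777, 0.629, -0.001]
ft_force: [-0.3, 0.5, 0.5]
gripper_width: 0.0514
grasp_force: 0.0
```

Emit:
{"api": "apply_moves", "payload": {"squeeze": 30, "steps": [[[0.6, 0, 0, -0.6, 0, 0, 0], [0.6, 0, 0, 0, 0, 0, 0], [0.1, 0, 0, 0, 0, 0, 0], [0.1, 0, 0, 0, 0, 0, 0], [0.1, 0, 0, 0, 0, 0, 0], [0.1, 0, 0, 0, 0, 0, 0], [0.1, 0, 0, 0, 0, 0, 0], [0.1, 0, 0, 0, 0, 0, 0]]]}}

```text
time_s: 26.75
tool_pos: [0.4929, -0.0655, 0.0549]
orientation: [0.001, 0.777, 0.63, 0.0]
ft_force: [-1.3, 0.3, 5.4]
gripper_width: 0.0202
grasp_force: 29.2
```

Emit:
{"api": "apply_moves", "payload": {"steps": [[[0.1, 0.1, -0.02, 0, 0, 0, 0], [0.1, 0.25, -0.05, 0, 0, 0, 0], [0.1, 0.39, -0.08, 0, 0, 0, 0], [0.1, 0.49, -0.1, 0, 0, 0, 0], [0.1, 0.49, -0.1, 0, 0, 0, 0], [0.1, 0.49, -0.1, 0, 0, 0, 0], [0.1, 0.49, -0.1, 0, 0, 0, 0], [0.1, 0.49, -0.1, 0, 0, 0, 0]]]}}

```text
time_s: 27.55
tool_pos: [0.5247, -0.0724, 0.0549]
orientation: [0.001, 0.777, 0.63, 0.0]
ft_force: [-4.1, -4.2, 5.5]
gripper_width: 0.0205
grasp_force: 29.2
```

Emit:
{"api": "apply_moves", "payload": {"steps": [[[0.1, 0.49, -0.1, 0, 0, 0, 0], [0.1, 0.49, -0.1, 0, 0, 0, 0], [0.1, 0.49, -0.1, 0, 0, 0, 0], [0.1, 0.49, -0.1, 0, 0, 0, 0], [0.1, 0.49, -0.11, 0, 0, 0, 0], [0.1, 0.49, -0.1, 0, 0, 0, 0], [0.1, 0.49, -0.1, 0, 0, 0, 0], [0.1, 0.49, -0.11, 0, 0, 0, 0]]]}}

```text
time_s: 28.35
tool_pos: [0.5638, -0.0809, 0.0549]
orientation: [0.001, 0.777, 0.63, -0.0]
ft_force: [-3.7, -6.2, 4.3]
gripper_width: 0.0203
grasp_force: 29.1
```

Emit:
{"api": "apply_moves", "payload": {"steps": [[[0.1, 0.48, -0.14, 0, 0, 0, 0], [0.1, 0.48, -0.13, 0, 0, 0, 0], [0.1, 0.48, -0.12, 0, 0, 0, 0], [0.1, 0.48, -0.12, 0, 0, 0, 0], [0.1, 0.48, -0.12, 0, 0, 0, 0], [0.1, 0.48, -0.12, 0, 0, 0, 0], [0.1, 0.4, -0.09, 0, 0, 0, 0], [0.1, 0.3, -0.07, 0, 0, 0, 0]]]}}

```text
time_s: 29.15
tool_pos: [0.5999, -0.0889, 0.0549]
orientation: [0.0, 0.777, 0.63, 0.0]
ft_force: [-1.2, 3.4, 5.3]
gripper_width: 0.0199
grasp_force: 29.2
```

Emit:
{"api": "apply_moves", "payload": {"steps": [[[0.1, 0.25, -0.05, 0, 0, 0, 0], [0.1, 0.25, -0.05, 0, 0, 0, 0], [0.1, 0.25, -0.05, 0, 0, 0, 0], [0.1, 0.25, -0.05, 0, 0, 0, 0], [0.1, 0, 0, 0, 0, 0, 0], [0.1, 0, 0, 0, 0, 0, 0], [0.1, 0, 0, 0, 0, 0, 0], [0.1, 0, 0, 0, 0, 0, 0]]]}}

```text
time_s: 29.95
tool_pos: [0.6076, -0.0906, 0.0549]
orientation: [-0.002, 0.777, 0.63, -0.001]
ft_force: [-12.7, 3.0, 12.1]
gripper_width: 0.0206
grasp_force: 30.1
```

Emit:
{"api": "apply_moves", "payload": {"steps": [[[0.1, 0.15, -0.05, 0, 0, 0, 0], [0.1, 0.1, -0.04, 0, 0, 0, 0], [0.1, 0, 0, 0, 0, 0, 0], [0.1, 0, 0, 0, 0, 0, 0], [0.1, 0, 0, 0, 0, 0, 0], [0.1, 0, 0, 0, 0, 0, 0], [0.1, 0, 0, 0, 0, 0, 0], [0.1, 0, 0, 0, 0, 0, 0]]]}}

```text
time_s: 30.75
tool_pos: [0.6077, -0.0906, 0.0548]
orientation: [-0.004, 0.777, 0.63, -0.003]
ft_force: [-24.6, 5.8, 20.3]
gripper_width: 0.0203
grasp_force: 31.7
```

Run:
```python
from st import *
np.set_printoptions(precision=4,suppress=True)
o=robot.observe();print(o["tool_pos"],o["time_s"],o["ft_force"])
w=robot.get_image("wrist");s=robot.get_image("scene");t=robot.get_image("top")
cv2.imwrite("pics/r9.png",np.hstack([cv2.resize(w["image"],(480,300)),cv2.resize(s["image"][110:260,260:400],(320,300))]))
# ball refine
for p,uv in((t,(381.4,185.3)),(s,(353.2,132.9))):
    print(blob(p,*uv,40)[:2])
```

```text
[ 0.6077 -0.0906  0.0548] 30.75 [-24.593    5.7836  20.3461]
(381.50892857142856, 185.28571428571428)
(351.58324786324783, 121.81982905982906)
```

View pics/r9.png

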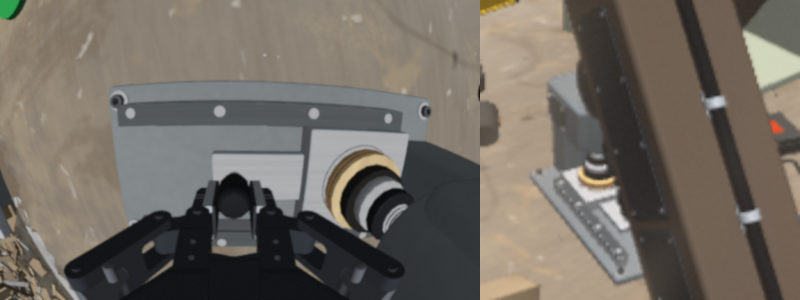

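The plate is home: the position held at 0.6077 while the force rose to 25 N. The picture shows the stack under the ram at (370,190). I'll release the knob, rise and turn for the ball.

Emit:
{"api": "apply_moves", "payload": {"steps": [[[0.1, -0.35, 0.08, 0, 0, 0, 0], [0.5, 0, 0, 0, 0, 0, 0], [0.5, 0, 0, 0, 0, 0, 0], [0.5, 0, 0, 0, 0, 0, 0], [0.5, 0, 0, 1, 0, 0, 0], [0.5, 0, 0, 3, 0, 0, 0], [0.5, 0, 0, 4.5, 0, 0, 0], [0.5, 0, 0, 4.5, 0, 0, 0]]]}}

```text
time_s: 31.7
tool_pos: [0.6087, -0.0915, 0.1858]
orientation: [0.0, 0.777, 0.629, 0.0]
ft_force: [0.3, -0.2, -1.1]
gripper_width: 0.0425
grasp_force: 0.0
```

Emit:
{"api": "apply_moves", "payload": {"steps": [[[0.6, -0.8, 0, 4.5, 0, 0, 0], [0.6, -0.8, 0, 4.5, 0, 0, 0], [0.6, -0.8, 0, 4.5, 0, 0, -0.1], [0.6, -0.8, 0, 4.5, 0, 0, -0.14], [0.6, -0.8, 0, 4, 0, 0, -0.14], [0.6, 0, 0, 2, 0, 0, -0.14], [0.6, 0, 0, 0.5, 0, 0, -0.14], [0.6, 0, 0, 0, 0, 0, -0.14]]]}}

```text
time_s: 32.5
tool_pos: [0.5686, -0.0914, 0.4311]
orientation: [0.001, 0.962, 0.274, 0.002]
ft_force: [-0.4, -0.3, -0.1]
gripper_width: 0.0513
grasp_force: 0.0
```

Emit:
{"api": "apply_moves", "payload": {"steps": [[[0.6, 0, 0, 0, 0, 0, -0.14], [0.6, 0, 0, 0, 0, 0, -0.14], [0.6, 0, -1, 0, 0, 0, -0.14], [0.6, 0, -2, 0, 0, 0, -0.14], [0.6, 0, -2, 0, 0, 0, -0.14], [0.6, 0, -2, 0, 0, 0, -0.08], [0.6, 0, -1, 0, 0, 0, 0], [0.6, 0, 0, 0, 0, 0, 0]]]}}

```text
time_s: 33.3
tool_pos: [0.5685, -0.1723, 0.4291]
orientation: [0.0, 0.994, -0.108, 0.0]
ft_force: [-0.0, 1.0, -0.3]
gripper_width: 0.0513
grasp_force: 0.0
```

Run:
```python
from st import *
np.set_printoptions(precision=4,suppress=True)
o=robot.observe();q=o["orientation"];print(o["tool_pos"],q,o["time_s"],o["ft_force"],"yaw_y",np.arctan2(-(q[1]**2-q[2]**2),2*q[1]*q[2]),o["joints"])
w=robot.get_image("wrist");np.save("w10.npy",w,allow_pickle=True)
X=(.621,-.211,.321);u,v=wproj(w,X);a,b,r=blob(w,u,v,30);print((u,v),(a,b),r[1],wplane(w,a,b,.321))
print([ (f["uv"],f["p"]) for f in robot.find_in(w,"lever_ball")[:2]])
c=np.linalg.inv(w["pose"])@np.array([*X,1]);print(c)
```

```text
[ 0.5685 -0.1723  0.4291] [ 0.0001  0.9941 -0.1084  0.0002] 33.3 [-0.0405  1.0054 -0.2962] yaw_y -1.7879518724677357 [-0.4053  0.317   1.3194 -0.0001  1.5047  1.3826]
(np.float64(345.97631388562024), np.float64(127.81356271297179)) (345.11396516090934, 127.21302037201063) (38.012359619140625, 37.27505111694336) [ 0.6216 -0.2104  0.321 ]
[([332.0, 79.0], 0.77)]
[ 0.0276  0.0589 -0.2454  1.    ]
```

Emit:
{"api": "apply_moves", "payload": {"steps": [[[0.6, 2.5, -1.9, 0, 0, 0, 0], [0.6, 2.3, -1.6, -0.5, 0, 0, 0], [0.6, 0.5, -0.35, -3, 0, 0, 0], [0.6, 0, 0, -3.5, 0, 0, 0], [0.6, 0, 0, -3, 0, 0, 0], [0.6, 0, 0, -1.7, 0, 0, 0], [0.6, 0, 0, -0.7, 0, 0, 0], [0.6, 0, 0, 0, 0, 0, 0]]]}}

```text
time_s: 34.2
tool_pos: [0.6216, -0.2091, 0.3046]
orientation: [-0.0, 0.994, -0.108, -0.0]
ft_force: [-0.2, 1.0, 0.2]
gripper_width: 0.0516
grasp_force: 0.0
```

Emit:
{"api": "apply_moves", "payload": {"squeeze": 50, "steps": [[[0.6, 0, -0.1, -0.25, 0, 0, 0], [0.2, 0, 0, 0, 0, 0, 0], [0.2, 0, 0, 0, 0, 0, 0], [0.2, 0, 0, 0, 0, 0, 0], [0.2, 0, 0, 0, 0, 0, 0], [0.2, 0, 0, 0, 0, 0, 0], [0.2, 0, 0, 0, 0, 0, 0], [0.2, 0, 0, 0, 0, 0, 0]]]}}

```text
time_s: 35.0
tool_pos: [0.6216, -0.2114, 0.3036]
orientation: [0.001, 0.994, -0.109, 0.001]
ft_force: [-1.4, -2.3, 7.1]
gripper_width: 0.0296
grasp_force: 49.2
```

Emit:
{"api": "apply_moves", "payload": {"steps": [[[0.2, -0.65, 0.14, -0.41, 0, 0, 0], [0.2, -0.64, 0.14, -0.44, 0, 0, 0], [0.2, -0.62, 0.13, -0.46, 0, 0, 0], [0.2, -0.6, 0.13, -0.49, 0, 0, 0], [0.2, -0.58, 0.12, -0.52, 0, 0, 0], [0.2, -0.56, 0.12, -0.54, 0, 0, 0], [0.2, -0.53, 0.12, -0.57, 0, 0, 0], [0.2, -0.51, 0.11, -0.59, 0, 0, 0]]]}}

```text
time_s: 35.8
tool_pos: [0.5744, -0.2011, 0.2645]
orientation: [0.001, 0.994, -0.109, 0.001]
ft_force: [-4.5, -3.5, 13.3]
gripper_width: 0.0295
grasp_force: 53.2
```

Emit:
{"api": "apply_moves", "payload": {"steps": [[[0.2, -0.48, 0.1, -0.61, 0, 0, 0], [0.2, -0.45, 0.1, -0.64, 0, 0, 0], [0.2, -0.43, 0.09, -0.65, 0, 0, 0], [0.2, -0.4, 0.09, -0.67, 0, 0, 0], [0.2, -0.36, 0.08, -0.69, 0, 0, 0], [0.2, -0.34, 0.07, -0.7, 0, 0, 0], [0.2, 0, 0, 0, 0, 0, 0], [0.2, 0, 0, 0, 0, 0, 0]]]}}

```text
time_s: 36.6
tool_pos: [0.5509, -0.1961, 0.2243]
orientation: [0.001, 0.994, -0.109, 0.002]
ft_force: [-1.1, -1.9, 12.1]
gripper_width: 0.0293
grasp_force: 57.2
```

Emit:
{"api": "apply_moves", "payload": {"steps": [[[0.2, -0.17, 0.04, -0.38, 0, 0, 0], [0.2, -0.16, 0.04, -0.38, 0, 0, 0], [0.2, -0.16, 0.03, -0.38, 0, 0, 0], [0.2, -0.15, 0.03, -0.38, 0, 0, 0], [0.2, 0, 0, 0, 0, 0, 0], [0.2, 0, 0, 0, 0, 0, 0], [0.2, 0, 0, 0, 0, 0, 0], [0.2, 0, 0, 0, 0, 0, 0]]]}}

```text
time_s: 37.4
tool_pos: [0.5445, -0.1946, 0.2084]
orientation: [0.001, 0.994, -0.109, 0.001]
ft_force: [1.1, -3.5, 5.2]
gripper_width: 0.0295
grasp_force: 58.4
```

Run:
```python
from st import *
np.set_printoptions(precision=4,suppress=True)
o=robot.observe();T=np.array(o["tool_pos"]);print(T,o["ft_force"],o["grasp_force"],o["time_s"])
d=T-np.array([.6216,-.2114,.3036]);px=-.062+d[0]*.977-d[1]*.2136;pz=.321+d[2]
print("theta",np.radians(60)-np.arctan2(pz-.165,.028-px),"R",np.hypot(pz-.165,.028-px))
t=robot.get_image("top");s=robot.get_image("scene")
E1=(.5445,-.1945,.227)
R=[]
for p,n in((t,"top"),(s,"scene")):
    for f in robot.find_in(p,"lever_ball")[:2]: print(n,f, "expected",proj(p,E1))
w=robot.get_image("wrist");cv2.imwrite("pics/f.png",np.hstack([cv2.resize(w["image"],(480,300)),cv2.resize(s["image"][110:260,260:400],(320,300))]))
```

```text
[ 0.5445 -0.1946  0.2084] [ 1.0698 -3.4862  5.1624] 58.40511381626129 37.4
theta 0.7017053020187146 R 0.17957691854438754
top {'uv': [369.9, 165.3], 'p': 0.68} expected (np.float64(374.1113703399376), np.float64(209.98652809162218))
scene {'uv': [328.7, 162.1], 'p': 0.86} expected (np.float64(363.5557196281604), np.float64(169.791969262138))
```

View pics/f.png

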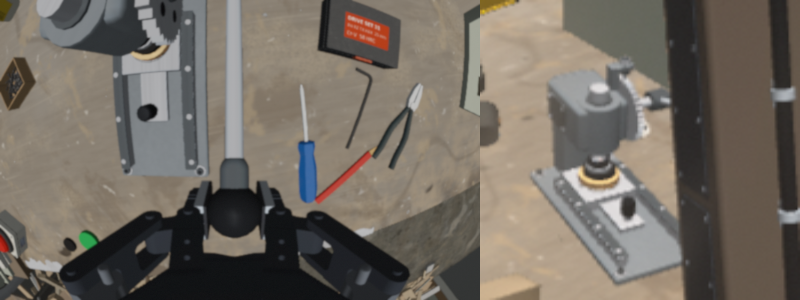

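The ball is held between the pads at (236,210), θ is about 0.702 on the expected radius, and the pad is down on the centred stack. I'm handing in.

```bash
python3 -c "
from bench import robot
print(robot.hand_in())"
```

```text
the job is handed in; nothing more can be done
None
```

I stacked the three discs on the plate, slid it home under the ram and handed in with the gripper holding the lever at four clicks (about 0.70 rad, worked out from the arm's position); the hand-in returned no verdict.

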